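# Load the orange lamp cell into the bench charger

### The job

Take the orange cell out of the rack and put it in the charger: press its flat end against the sprung contact with the nub end still raised, then tip the nub end down in front of the fixed contact so that the cell lies level, fully home in its bay, and let go. Leave the blue cell in the rack.

Things in the scene. Friction and masses are not known exactly. Their poses are not given: they have to be found in the camera images.
- cell: Orange cell, 32 mm diameter, 70 mm long, 0.14 kg. Origin on its axis at mid-length; x runs along the cylinder to the brass nub (tip at +35 mm, 12 mm wide, 2.5 mm high); flat end, black band, at x -35. Lies level in a green rack fixed to the bench, axis 36 mm above the bench, on 8 mm V ribs at x -27 and +27; between them the sides are free for fingers down to the 8 mm thick rack plate.
- spare_cell: Blue cell, the bystander: same size and frame as the orange one, lying parallel to it in the same rack, 90 mm beside it (on either side).
- charger: Fixed charger. Origin on the bench below the fixed contact's face (grey wall x 0 to 12 mm, top z 50); x points from sprung to fixed contact. Base 76 mm wide, top z 14. Brass dome, radius 10, z 42, tip at x -61 when free; housing behind x -96, top z 58. V ribs 8 mm thick at x -62 and -8, up to z 41, +-26 wide, centre the cell; sides free between. Cell home: middle at x -35, y 0, z 42, nub at +x.
- contact (a joint): Travel of the charger's sprung contact (brass dome) in m: 0 free, growing as it is pressed towards -x of the charger, stop at 0.020; 0.009 with the cell home (the free gap is 9 mm shorter than the cell). Spring force about 2 N at 0, 5 N at 0.009, 9 N at 0.020.

How it is judged:
By the outcome, as a careful person would: the job done as asked, in the order asked, and still so for the second after the job is handed in, with the robot touching nothing.
It also fails if it takes over 43 s, if anything falls off the work surface, if the arm or the gripper's body presses on something with over 40 N, if the wrist force passes 120 N, or if a joint passes its speed limit or range.

### The arm

A 7-joint arm with a two-finger parallel gripper is mounted at the origin on the work surface. World frame = base frame: x ahead of the robot, y to its left, z up, the work surface at z = 0. Lengths are in m, angles in rad, forces in N, time in s.
With the tool pointing down it reaches from about 0.4 to 0.85 m from the base axis. Payload 6.9 kg.
Tool frame: the origin (TCP) lies midway between the tips of the shut fingers; the grasp point (between the pads) lies 19 mm behind it; z points along the fingers, y is the line along which they close (so a half turn about z gives the same grasp; the last joint's range is limited). The gripper opens to 85 mm and grips with 20 to 120 N. Pads are 22 mm wide; open, the fingers measure 114 mm over their backs; the gripper's body (76 mm by 85 mm) begins 54 mm behind the grasp point. The pads swing forward as they close: fully open they stand 13 mm farther back than shut.
Start: joints at [-1.032, 0.507, -0.238, 1.5, 0.126, 1.149, -0.155], TCP at [0.263, 0.567, 0.231] pointing down, gripper open.
Joint ranges: [-3.08, 3.08], [-0.24, 2.05], [-1.43, 1.35], [0, 2.5], [-1.52, 4.66], [0.17, 1.96], [-2.89, 2.89]. Speed limits (rad/s): [2.39, 2.39, 3.14, 3.14, 3.14, 3.14, 3.14].

### API

Orientations are given as [roll, pitch, yaw] about the fixed x, y, z axes, in that order (R = Rz(yaw) Ry(pitch) Rx(roll)).
In Python, from plant import r, vision gives the robot as it stands. The module is installed in compiled form; this text tells all that it offers.
- The arm moves only by the tool servo_tool, never from a script. Its argument "motion" is a list of rows, each a list of 7 numbers: the shift along the tool's x, y, z scaled (see below), then the turn, a rotation vector about the tool's x, y, z scaled (see below), then the opening, from 0 (shut) to 1 (fully open). In form: [[x, y, z, wx, wy, wz, jaw], ...]. A call has 1 to 10 rows; each row is the pose to reach, as a shift and turn from the pose commanded when the call began, along the tool's axes at that moment, turning the shorter way round; what a row does not reach only later rows make up. The controller multiplies each number of a shift by 15 cm and each number of a turn by 2 pi rad. A row lasts 1/10 s, in which the tool goes at most 50 mm and 8.59 degrees, less where a joint would pass 70% of its speed; a pose out of reach is approached as far as the arm can. A call with a number of a shift or a turn outside -1 to 1 is refused whole. A call with a gripper value outside its range is refused whole. The fingers move at their own pace and stop on an object; "newtons" is the grip in N (left out, the last holds). Time passes only in rows, so rows that repeat a pose let the fingers close. It gives the time, the measured TCP pose, the force, the opening and the grip force at its end, in the units of the state.
- r.sense(): the state, without advancing time (a new reading comes with each control period).
- vision.snapshot(name): name is "scene" or "top" or "wrist"; returns a dict with "color" (400x640x3 uint8, red, green, blue), "mtx" (3x3 intrinsics, pixels), "rvec" (rotation vector, rad) and "tvec" (3), from world to camera coordinates, as OpenCV has them; the wrist camera has in their place "T_tool_cam" (4x4, takes a point from camera to tool coordinates, whose origin is the TCP and whose axes are the flange's). Camera axes: x right, y down, z forward; pixel columns grow to the right and rows downward; lengths in m; the calibration is good to about 2 mm. The wrist camera is an equidistant fisheye: a pixel r from the principal point sees the ray r / f radians off the axis. A picture is of the moment at which its call begins: read the wrist's pose just before it. There is no depth.
- r.finish_job(): hands the job in; it is judged then, once.
The state is a dict: "time_s": time; "joint_positions": joint angles; "joint_velocities": joint speeds; "joint_efforts": joint torques, N m; "position": TCP position; "eef_rot": TCP orientation; "force": force on the tool from outside, world axes, zero at the start; "wrist_torque": the same for the moment, N m; "grip_width": finger opening in m; "finger_force": force on a finger pad.
Only numpy, scipy, OpenCV 4.12 (cv2) and the standard library are available. Lean on these libraries where they do the work, as an engineer would, in place of code of your own. Each camera call takes 0.05 s, during which the arm holds its last target. There are 200 camera calls.

## Working session

There is one attempt and no reset: what is moved stays moved. The work goes in short steps, Python scripts to look and compute and a tool call to move; the robot and the scene stay as the last step left them, time stands still between calls to the robot, and variables do not carry over. Pictures are saved under pics/ and viewed, at most 10 in all, crops included, and the job is handed in when it is done.

Besides the shell and the picture viewer there is one more tool, called after "Request:" as name(argument=value, ...), one argument or row to a line, values as JSON. servo_tool: Moves the arm, as the interface text tells. Shifts and turns lie within -1 to 1; 1 stands for 15 cm of shift or 2 pi rad of turn. Its arguments: {"type":"object","properties":{"motion":{"type":"array","items":{"type":"array","items":{"type":"number"}}},"newtons":{"type":"number"}},"required":["motion"]}

```bash
mkdir -p pics; python3 - <<'E'
from plant import r, vision
import cv2,pickle
s=r.sense();print({k:s[k] for k in('time_s','position','eef_rot','force','grip_width')})
d={}
for n in("scene","top","wrist"):
    p=vision.snapshot(n);d[n]=p
    cv2.imwrite(f"pics/{n}0.png",p["color"][:,:,::-1])
    print(n,{k:v for k,v in p.items() if k!="color"})
d['s']=s;pickle.dump(d,open('d0.pkl','wb'))
E
```

```text
{'time_s': 0.0, 'position': array([0.26257705, 0.56662188, 0.23041636]), 'eef_rot': array([-3.13979370e+00,  2.69133043e-05,  2.70773357e+00]), 'force': array([ 0.64194146, -0.06480957, -0.59418717]), 'grip_width': 0.08528871478224147}
scene {'mtx': array([[437.16082239,   0.        , 314.77340817],
       [  0.        , 437.16082239, 198.69033887],
       [  0.        ,   0.        ,   1.        ]]), 'rvec': array([ 0.78841384,  2.5007333 , -1.20002246]), 'tvec': array([ 0.4582778 , -0.17408177,  1.11072112])}
top {'mtx': array([[502.07220479,   0.        , 320.2827319 ],
       [  0.        , 502.07220479, 201.59859387],
       [  0.        ,   0.        ,   1.        ]]), 'rvec': array([ 2.1747451 , -2.23150797,  0.11773337]), 'tvec': array([0.02377498, 0.57686909, 0.81181094])}
wrist {'mtx': array([[309.70691629,   0.        , 317.62619148],
       [  0.        , 309.70691629, 200.49646506],
       [  0.        ,   0.        ,   1.        ]]), 'T_tool_cam': array([[ 1.10659755e-03, -9.46718500e-01, -3.22060330e-01,
         8.18456557e-02],
       [ 9.99999375e-01,  9.96310670e-04,  5.07268663e-04,
        -1.48147914e-04],
       [-1.59368485e-04, -3.22060690e-01,  9.46719011e-01,
        -1.43317919e-01],
       [ 0.00000000e+00,  0.00000000e+00,  0.00000000e+00,
         1.00000000e+00]])}
```

View pics/scene0.png

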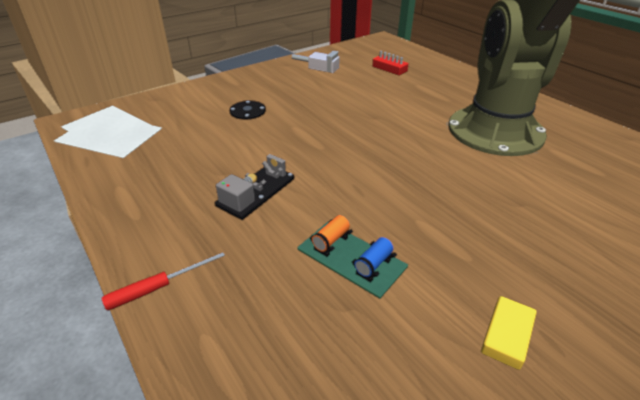

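View pics/top0.png

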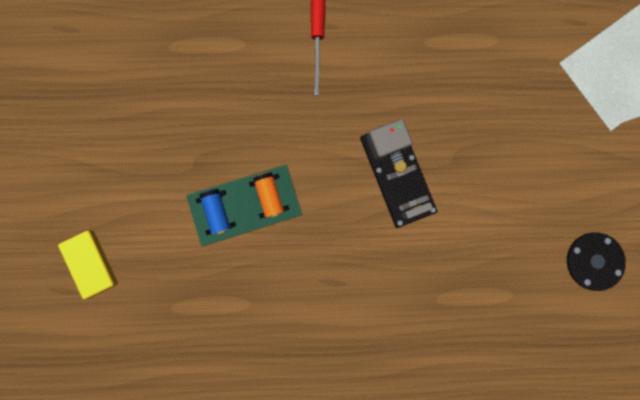

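The scene view shows the orange cell at about (330,233), the blue at (374,256) and the charger at (255,185), with its housing at (235,192). In the top view they are at (268,196), (215,212) and (398,175). The nub ends point down in the top image, and the charger's fixed contact is at (417,211).

```bash
cat > h.py <<'E'
import numpy as np,cv2,pickle
from scipy.spatial.transform import Rotation as Ro
def ray(p,uv):
    R=cv2.Rodrigues(p['rvec'])[0]; c=-R.T@p['tvec']
    q=cv2.undistortPoints(np.array([[uv]],float),p['mtx'],None)[0,0]
    d=R.T@np.r_[q,1]; return c,d/np.linalg.norm(d)
def atz(p,uv,z):
    c,d=ray(p,uv); return c+d*(z-c[2])/d[2]
def tri(rs):
    A=sum(np.eye(3)-np.outer(d,d) for c,d in rs);b=sum((np.eye(3)-np.outer(d,d))@c for c,d in rs)
    x=np.linalg.solve(A,b); return x,[np.linalg.norm(np.cross(d,x-c)) for c,d in rs]
def proj(p,X):
    return cv2.projectPoints(np.array(X,float).reshape(-1,3),p['rvec'],p['tvec'],p['mtx'],None)[0][:,0]
def wT(s,p):
    T=np.eye(4);T[:3,:3]=Ro.from_euler('xyz',s['eef_rot']).as_matrix();T[:3,3]=s['position']
    return T@p['T_tool_cam']
def wray(s,p,uv):
    T=wT(s,p);K=p['mtx'];a=np.array([uv[0]-K[0,2],uv[1]-K[1,2]])/K[0,0];t=np.linalg.norm(a)
    d=np.r_[a/t*np.sin(t),np.cos(t)];return T[:3,3],T[:3,:3]@d
def wproj(s,p,X):
    T=np.linalg.inv(wT(s,p));K=p['mtx'];X=np.array(X,float).reshape(-1,3)@T[:3,:3].T+T[:3,3]
    n=np.linalg.norm(X[:,:2],axis=1);t=np.arctan2(n,X[:,2]);return X[:,:2]/n[:,None]*t[:,None]*K[0,0]+K[:2,2]
E
python3 - <<'E'
from h import *
d=pickle.load(open('d0.pkl','rb'))
for n in('top','scene'):
    h=cv2.cvtColor(d[n]['color'],cv2.COLOR_RGB2HSV)
    for nm,lo,hi in(('o',(8,200,130),(16,255,255)),('b',(105,150,80),(125,255,255))):
        m=cv2.inRange(h,lo,hi);k,l,st,ce=cv2.connectedComponentsWithStats(m);i=1+np.argmax(st[1:,4])
        ys,xs=np.where(l==i);print(n,nm,st[i],ce[i],cv2.minAreaRect(np.c_[xs,ys].astype(np.float32)), atz(d[n],ce[i],.04 if n=='top' else .04))
t=d['top']['color'][110:250,180:450];s=d['scene']['color'][145:300,205:415]
a=cv2.resize(t,None,fx=2.9,fy=2.9,interpolation=3)[:,:,::-1]
cv2.imwrite('pics/ct.png',a)
cv2.imwrite('pics/cs.png',cv2.resize(s,None,fx=3.8,fy=3.8,interpolation=3)[:,:,::-1])
E
```

```text
top o [255 177  28  40 592] [268.59121622 196.30574324] ((268.09381103515625, 196.15196228027344), (36.55769348144531, 18.625364303588867), 72.34988403320312) [0.58648036 0.09277194 0.04      ]
top b [201 194  28  40 711] [214.55133615 212.65682138] ((214.38990783691406, 212.63304138183594), (37.642578125, 19.539657592773438), 73.3007583618164) [0.5622909  0.17956204 0.04      ]
scene o [330 225  18  19  50] [339.24 233.82] ((338.7714538574219, 234.29867553710938), (2.6906914710998535, 24.687088012695312), 47.72631072998047) [0.58339517 0.1090953  0.04      ]
scene b [360 238  33  32 532] [377.65977444 252.01879699] ((377.25, 252.25), (19.091880798339844, 31.11269760131836), 45.0) [0.55801725 0.18023038 0.04      ]
```

View pics/ct.png

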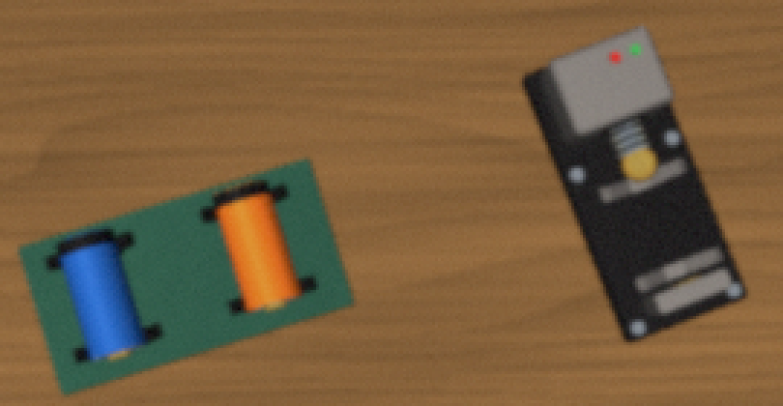

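View pics/cs.png

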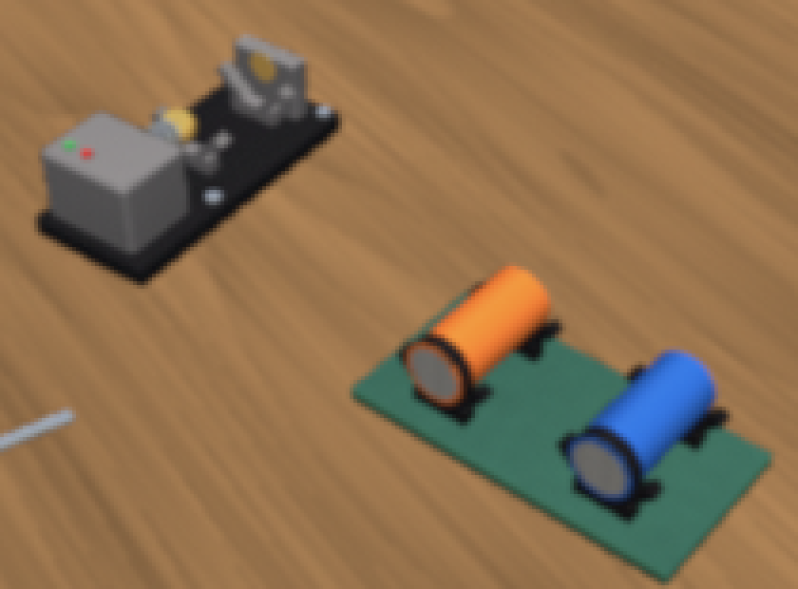

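The top crop shows the orange body's corners at (215,195), (268,183), (246,310) and (301,293), with the black flat ends up and the nubs down. The charger housing's top corners are (550,68), (645,28), (672,100) and (577,136), and the wall is near (692,292). In the scene crop the flat faces are centred at (437,373) and (602,468), and the housing top at (43,155), (101,112), (188,153) and (125,192). I will fit the poses to both views.

```bash
python3 - <<'E'
from h import *
from scipy.optimize import least_squares
d=pickle.load(open('d0.pkl','rb'))
t=lambda u,v:((u+.5)/2.9-.5+180,(v+.5)/2.9-.5+110)
s=lambda u,v:((u+.5)/3.8-.5+205,(v+.5)/3.8-.5+145)
# charger: params x,y,yaw,dz,xb,w,xh,ww
def fit(obs,model,p0):
    def f(p):
        X=model(p);o=[]
        for n,uv,k in obs:o+=list(proj(d[n],X[k])[0]-uv)
        return o
    q=least_squares(f,p0,loss='soft_l1');return q.x,np.array(f(q.x)).reshape(-1,2)
def place(p,P):return {k:Ro.from_euler('z',p[2]).apply(v)+[p[0],p[1],p[3]] for k,v in P.items()}
def mc(p):
    xb,w,xh,ww=p[4:8]
    return place(p,dict(br=(xb,.038,.014),bl=(xb,-.038,.014),hfr=(-.096,w,.058),hfl=(-.096,-w,.058),hbr=(xh,w,.058),hbl=(xh,-w,.058),
     wfr=(0,ww,.05),wfl=(0,-ww,.05),wbr=(.012,ww,.05),wbl=(.012,-ww,.05),dot=(0,0,.042)))
oc=[('top',t(747,293),'br'),('top',t(628,341),'bl'),('top',t(672,100),'hfr'),('top',t(577,136),'hfl'),('top',t(645,28),'hbr'),('top',t(550,68),'hbl'),
('top',t(654,297),'wfl'),('top',t(729,268),'wfr'),('top',t(735,287),'wbr'),('top',t(660,314),'wbl'),
('scene',s(43,155),'hbr'),('scene',s(101,112),'hfr'),('scene',s(188,153),'hfl'),('scene',s(125,192),'hbl'),('scene',s(263,67),'dot'),('scene',s(338,122),'bl')]
p,r=fit(oc,mc,[.6,-.1,np.pi+.35,0,.03,.03,-.14,.02]);print('charger',p.round(4));print(r.round(1).tolist())
def mr(p):
    P={}
    for n,y in(('o',0),('b',-.09)):
        P|={n+'f':(-.035,y,0),n+'fl':(-.035,y-.016,0),n+'fr':(-.035,y+.016,0),n+'nl':(.035,y-.016,0),n+'nr':(.035,y+.016,0)}
    return place(p,P)
o=[('top',t(215,195),'ofl'),('top',t(268,183),'ofr'),('top',t(246,310),'onl'),('top',t(301,295),'onr'),
('top',t(57,244),'bfl'),('top',t(112,231),'bfr'),('top',t(90,361),'bnl'),('top',t(143,347),'bnr'),('scene',s(437,373),'of'),('scene',s(602,468),'bf')]
p,r=fit(o,mr,[.58,.09,np.pi+.3,.036]);print('cell',p.round(4));print(r.round(1).tolist())
E
```

```text
charger [ 0.5635 -0.1468  3.4952 -0.0048  0.0196  0.0289 -0.1394  0.0225]
[[0.2, -0.3], [-0.0, -0.2], [0.8, 0.4], [0.6, 1.0], [-0.1, 0.5], [-0.3, -0.4], [-0.6, -0.3], [-0.9, -0.6], [-0.2, -0.3], [0.1, 0.8], [-0.2, -0.3], [0.1, 0.2], [-0.8, -0.7], [0.5, 0.5], [-0.4, 1.0], [0.1, -1.3]]
cell [0.5886 0.0937 3.4102 0.0355]
[[-1.3, 0.6], [-0.6, -0.9], [0.3, 2.2], [0.4, 1.6], [-0.6, -0.4], [-0.3, -1.6], [0.2, 0.9], [1.1, -0.1], [-0.8, -0.0], [-0.7, 0.2]]
```

Request:
servo_tool(
  motion=[
    [-0.98,-0.98,0,0,0,-0.112,0.8],
    [-0.98,-0.98,0,0,0,-0.112,0.8],
    [-0.98,-0.98,0,0,0,-0.112,0.8],
    [-0.98,-0.98,0,0,0,-0.112,0.8],
    [-0.98,-0.98,0,0,0,-0.112,0.8],
    [-0.98,-0.98,0,0,0,-0.112,0.8],
  ],
  newtons=60,
)

```text
time_s: 0.75
position: [0.3356, 0.3695, 0.2313]
eef_rot: [-3.14, 0.0, -2.875]
force: [0.5, 0.2, 1.0]
grip_width: 0.0685
finger_force: 0.0
```

Request:
servo_tool(
  motion=[
    [-0.5,-0.98,0,0,0,0,0.8],
    [-0.5,-0.98,0,0,0,0,0.8],
    [-0.5,-0.98,0,0,0,0,0.8],
    [-0.5,-0.98,0,0,0,0,0.8],
  ],
)

```text
time_s: 1.15
position: [0.4491, 0.247, 0.2309]
eef_rot: [-3.14, 0.001, -2.88]
force: [-0.1, -0.1, -0.7]
grip_width: 0.0687
finger_force: 0.0
```

Request:
servo_tool(
  motion=[
    [-0.65,-0.98,0,0,0,0,0.8],
    [-0.65,-0.98,0,0,0,0,0.8],
    [-0.65,-0.98,0,0,0,0,0.8],
    [-0.65,-0.98,0,0,0,0,0.8],
    [-0.65,-0.98,0,0,0,0,0.8],
  ],
)

```text
time_s: 1.65
position: [0.5819, 0.132, 0.2302]
eef_rot: [-3.14, 0.0, -2.88]
force: [-0.3, -0.2, -0.3]
grip_width: 0.0683
finger_force: 0.0
```

```bash
python3 - <<'E'
from h import *
from plant import r,vision
s=r.sense();p=vision.snapshot('wrist');pickle.dump((s,p),open('wA.pkl','wb'))
im=p['color'][:,:,::-1].copy()
cv2.imwrite('pics/wA.png',cv2.resize(im,None,fx=1.25,fy=1.25,interpolation=3))
def pl(x,y,a,P):return Ro.from_euler('z',a).apply(P)+[x,y,0]
print('cell pred*1.25',(1.25*wproj(s,p,pl(.5886,.0937,3.4102,[[-.035,0,.036],[.035,0,.036],[-.035,-.09,.036],[.035,-.09,.036]]))).round().tolist())
print('ch pred*1.25',(1.25*wproj(s,p,pl(.5635,-.1468,3.4952,[[-.061,0,.042],[0,0,.042],[0,.0225,.05],[0,-.0225,.05],[-.096,-.029,.058]]))).round().tolist())
E
```

```text
cell pred*1.25 [[356.0, 249.0], [354.0, 174.0], [454.0, 249.0], [456.0, 173.0]]
ch pred*1.25 [[142.0, 194.0], [132.0, 136.0], [112.0, 141.0], [144.0, 131.0], [163.0, 229.0]]
```

View pics/wA.png

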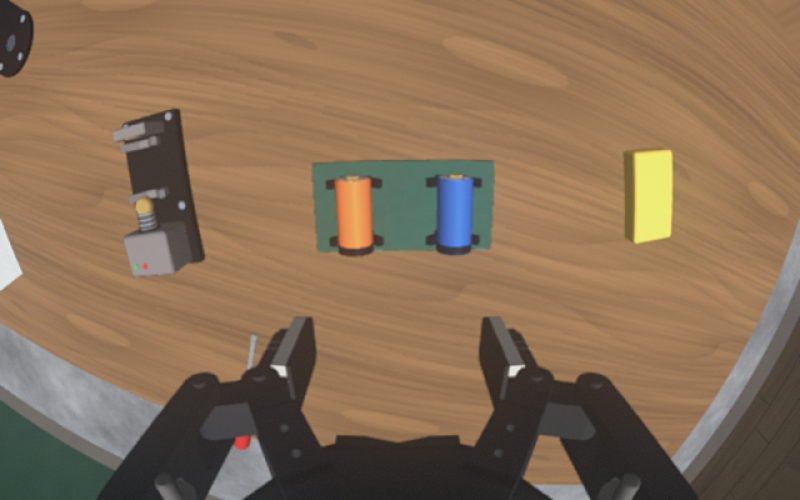

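The wrist view shows the orange cell with its nub at (354,178) and flat end at (355,250), within about 4 px of the prediction. The blue cell is at (455,215), and the charger's dome is near (143,200) with the wall near (133,131). I'll go closer over the cell.

Request:
servo_tool(
  motion=[
    [0.02,-0.26,0.3,0,0,-0.001,0.8],
    [0.02,-0.26,0.6,0,0,-0.001,0.8],
    [0.02,-0.26,0.6,0,0,-0.001,0.8],
    [0.02,-0.26,0.6,0,0,-0.001,0.8],
  ],
)

```text
time_s: 2.1
position: [0.5854, 0.0988, 0.1413]
eef_rot: [3.14, -0.002, -2.864]
force: [-0.2, 0.8, 0.5]
grip_width: 0.0684
finger_force: 0.0
```

```bash
python3 - <<'E'
from h import *
from plant import r,vision
s=r.sense();p=vision.snapshot('wrist');pickle.dump((s,p),open('wB.pkl','wb'))
for f in('wA.pkl','wB.pkl'):
    s,p=pickle.load(open(f,'rb'));print(s['position'],s['eef_rot'])
    h=cv2.cvtColor(p['color'],cv2.COLOR_RGB2HSV)
    m=cv2.inRange(h,(7,170,100),(17,255,255));k,l,st,ce=cv2.connectedComponentsWithStats(m);i=1+np.argmax(st[1:,4])
    ys,xs=np.where(l==i);print(st[i],cv2.minAreaRect(np.c_[xs,ys].astype(np.float32)))
cv2.imwrite('pics/wB.png',cv2.resize(p['color'][60:280,100:440],None,fx=2.3,fy=2.3,interpolation=3)[:,:,::-1])
P=Ro.from_euler('z',3.4102).apply([[-.035,0,.036],[.035,0,.036],[-.035,-.016,.036],[-.035,.016,.036],[.0325,-.016,.036],[.0325,.016,.036]])+[.5886,.0937,0]
print(((wproj(s,p,P)-[100,60])*2.3).round().tolist())
E
```

```text
[0.58193814 0.13202857 0.23016534] [-3.14045021e+00  6.32410704e-06 -2.87984493e+00]
[269 145   7  52 111] ((271.8406066894531, 170.5095672607422), (51.267799377441406, 3.254147529602051), 86.56636810302734)
[0.58544122 0.09881177 0.14131092] [ 3.13982471e+00 -2.00297326e-03 -2.86367477e+00]
[293 168   6  68 166] ((295.42596435546875, 201.50137329101562), (67.0440673828125, 4.388137340545654), 88.93909454345703)
[[486.0, 408.0], [487.0, 228.0], [527.0, 408.0], [445.0, 407.0], [532.0, 236.0], [442.0, 235.0]]
```

View pics/wB.png

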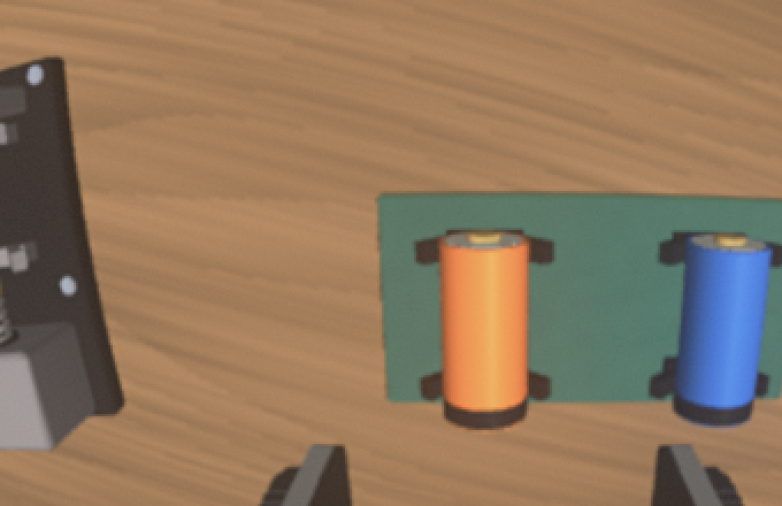

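The cell's body corners are at (442,238), (529,238) and about (445,412), (527,412), within 3 px of the prediction. It therefore sits about 1 mm towards its flat end. I'll let the arm settle, then align.

Request:
servo_tool(
  motion=[
    [0,0,0,0,0,0,0.8],
    [0,0,0,0,0,0,0.8],
  ],
)

```text
time_s: 2.35
position: [0.5874, 0.0977, 0.1435]
eef_rot: [3.142, 0.004, -2.864]
force: [0.4, 0.4, 0.2]
grip_width: 0.0684
finger_force: 0.0
```

```bash
python3 - <<'E'
from plant import r
for i in range(3):
    s=r.sense();print(s['position'],s['eef_rot'],s['joint_velocities'].round(3))
E
```

```text
[0.58739972 0.09768386 0.14349116] [ 3.14155889  0.00363966 -2.86418554] [ 0.007  0.006  0.006  0.009  0.004 -0.006  0.003]
[0.58739972 0.09768386 0.14349116] [ 3.14155889  0.00363966 -2.86418554] [ 0.007  0.006  0.006  0.009  0.004 -0.006  0.003]
[0.58739972 0.09768386 0.14349116] [ 3.14155889  0.00363966 -2.86418554] [ 0.007  0.006  0.006  0.009  0.004 -0.006  0.003]
```

Request:
servo_tool(
  motion=[
    [0,0,0,0,0,0,0.8],
    [0,0,0,0,0,0,0.8],
    [0,0,0,0,0,0,0.8],
  ],
)

```text
time_s: 2.65
position: [0.5866, 0.0962, 0.1416]
eef_rot: [-3.141, 0.0, -2.866]
force: [-0.7, 0.2, -0.2]
grip_width: 0.0687
finger_force: 0.0
```

Request:
servo_tool(
  motion=[
    [-0.05,-0.02,0.2,0,0,0,0.8],
    [-0.05,-0.02,0.4,0,0,0,0.8],
    [-0.05,-0.02,0.5,0,0,0,0.8],
    [-0.05,-0.02,0.6,0,0,0,0.8],
    [-0.05,-0.02,0.7,0,0,0,0.8],
    [-0.05,-0.02,0.77,0,0,0,0.8],
    [-0.05,-0.02,0.83,0,0,0,0.8],
    [-0.05,-0.02,0.83,0,0,0,0.8],
    [-0.05,-0.02,0.83,0,0,0,0.8],
    [-0.05,-0.02,0.83,0,0,0,0.8],
  ],
)

```text
time_s: 3.65
position: [0.595, 0.0954, 0.0175]
eef_rot: [-3.141, 0.001, -2.865]
force: [0.6, 0.3, -0.3]
grip_width: 0.0682
finger_force: 0.0
```

```bash
python3 - <<'E'
from h import *
from plant import r,vision
s=r.sense();p=vision.snapshot('wrist');print(s['position'],s['eef_rot'],s['force'])
cv2.imwrite('pics/wC.png',cv2.resize(p['color'][150:370,170:470],None,fx=2.5,fy=2.5,interpolation=3)[:,:,::-1])
E
```

```text
[0.59500203 0.09541985 0.01746744] [-3.14148291e+00  1.16893459e-03 -2.86546253e+00] [ 0.55155831  0.32031441 -0.28606276]
```

View pics/wC.png

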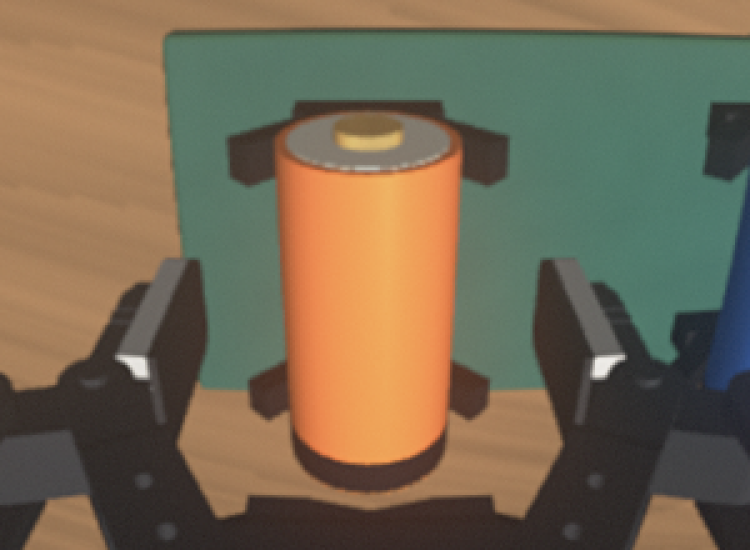

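The cell at (370,300) is centred between the fingers (inner edges 207 and 535), and the pads stand clear between the ribs. Closing now.

Request:
servo_tool(
  motion=[
    [0,0,0,0,0,0,0.2],
    [0,0,0,0,0,0,0.2],
    [0,0,0,0,0,0,0.2],
    [0,0,0,0,0,0,0.2],
    [0,0,0,0,0,0,0.2],
    [0,0,0,0,0,0,0.2],
  ],
  newtons=60,
)

```text
time_s: 4.3
position: [0.5947, 0.095, 0.0173]
eef_rot: [-3.141, 0.001, -2.866]
force: [-1.1, -1.2, 6.2]
grip_width: 0.0301
finger_force: 59.0
```

Request:
servo_tool(
  motion=[
    [0,0,-0.1,0,0,0,0.2],
    [0,0,-0.3,0,0,0,0.2],
    [0,0,-0.6,0,0,0,0.2],
    [0,0,-0.9,0,0,0,0.2],
    [0,0,-0.9,0,0,0,0.2],
    [0,0,-0.9,0,0,0,0.2],
  ],
)

```text
time_s: 4.9
position: [0.5948, 0.0954, 0.1525]
eef_rot: [-3.141, 0.002, -2.865]
force: [-0.7, -0.5, -2.4]
grip_width: 0.0307
finger_force: 59.6
```

Request:
servo_tool(
  motion=[
    [0.05,-0.3,0,0,0,-0.012,0.2],
    [0.1,-0.6,0,0,0,-0.012,0.2],
    [0.16,-0.93,0,0,0,-0.012,0.2],
    [0.16,-0.93,0,0,0,-0.012,0.2],
    [0.16,-0.93,0,0,0,-0.012,0.2],
    [0.16,-0.93,0,0,0,-0.012,0.2],
    [0.16,-0.93,0,0,0,-0.012,0.2],
  ],
)

```text
time_s: 5.6
position: [0.609, -0.0434, 0.151]
eef_rot: [3.14, -0.001, -2.787]
force: [-0.1, 0.2, -1.0]
grip_width: 0.0303
finger_force: 59.8
```

```bash
python3 - <<'E'
from h import *
from plant import r,vision
s=r.sense();p=vision.snapshot('wrist');print(s['position'],s['eef_rot'],s['force']);pickle.dump((s,p),open('wD.pkl','wb'))
P=Ro.from_euler('z',3.4952).apply([[-.061,0,.042],[0,0,.042],[0,.0225,.05],[0,-.0225,.05],[-.096,.029,.058],[-.096,-.029,.058],[.0196,.038,.014],[.0196,-.038,.014]])+[.5635,-.1468,0]
q=wproj(s,p,P);print(q.round(1).tolist());c=np.clip(np.r_[q.min(0)-45,q.max(0)+50],0,[640,400,640,400]).astype(int)
f=min(800/(c[2]-c[0]),600/(c[3]-c[1]));print(c,f)
cv2.imwrite('pics/wD.png',cv2.resize(p['color'][c[1]:c[3],c[0]:c[2]],None,fx=f,fy=f,interpolation=3)[:,:,::-1][:600,:800])
E
```

```text
[ 0.60901137 -0.04339681  0.15102172] [ 3.14014911e+00 -9.44450686e-04 -2.78736731e+00] [-0.12352106  0.17673284 -0.97167907]
[[224.6, 177.4], [220.5, 106.6], [192.1, 108.9], [244.3, 105.5], [192.4, 221.4], [256.1, 222.4], [190.9, 87.9], [270.0, 82.4]]
[145  37 319 272] 2.5531914893617023
```

View pics/wD.png

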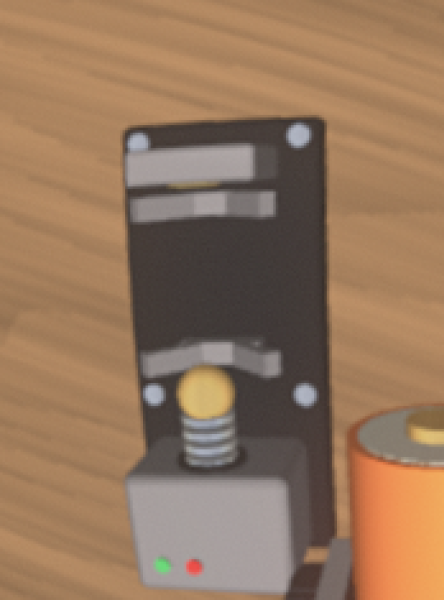

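The crop shows the wall's top front edge at (126,186)–(253,180), the dome centred at (206,392), the housing's top front edge at (127,484)–(287,479) and the base corners at (124,127) and (326,119). I'll refit the charger with the wrist view included.

```bash
python3 - <<'E'
from h import *
from scipy.optimize import least_squares
d=pickle.load(open('d0.pkl','rb'));sw,pw=pickle.load(open('wD.pkl','rb'))
t=lambda u,v:((u+.5)/2.9-.5+180,(v+.5)/2.9-.5+110)
w=lambda u,v:((u+.5)/2.553-.5+145,(v+.5)/2.553-.5+37)
O=[('t',t(747,293),'br'),('t',t(628,341),'bl'),('t',t(672,100),'hfr'),('t',t(577,136),'hfl'),('t',t(654,297),'wfl'),('t',t(729,268),'wfr'),('t',t(735,287),'wbr'),('t',t(660,314),'wbl'),('t',t(640,162),'dome'),
('w',w(124,127),'br'),('w',w(326,119),'bl'),('w',w(126,186),'wfr'),('w',w(253,180),'wfl'),('w',w(126,153),'wbr'),('w',w(253,146),'wbl'),('w',w(127,484),'hfr'),('w',w(287,479),'hfl'),('w',w(206,392),'dome')]
def f(p,use,z=None,full=False):
    xb,wd,ww=p[4:7];dz=p[3] if z is None else z
    P=dict(br=(xb,.038,.014),bl=(xb,-.038,.014),hfr=(-.096,wd,.058),hfl=(-.096,-wd,.058),wfr=(0,ww,.05),wfl=(0,-ww,.05),wbr=(.012,ww,.05),wbl=(.012,-ww,.05),dome=(-.071,0,.042))
    o=[]
    for n,uv,k in O:
        if n not in use: continue
        X=Ro.from_euler('z',p[2]).apply(P[k])+[p[0],p[1],dz]
        o+=list((proj(d['top'],X) if n=='t' else wproj(sw,pw,X))[0]-uv)
    return o
for use,z in(('tw',None),('tw',0),('w',0),('t',0)):
    q=least_squares(f,[.5635,-.1468,3.495,0,.02,.029,.0225],args=(use,z),loss='soft_l1')
    print(use,z,q.x.round(4),np.abs(q.fun).max().round(1));
    if use=='w':print(q.fun.reshape(-1,2).round(1).tolist())
E
```

```text
tw None [ 5.6400e-01 -1.4470e-01  3.4917e+00  2.2000e-03  2.0800e-02  2.8300e-02
  2.1300e-02] 2.7
tw 0 [ 5.64500e-01 -1.45200e-01  3.49110e+00  3.18908e+01  2.12000e-02
  2.85000e-02  2.15000e-02] 3.4
w 0 [ 0.5648 -0.145   3.4899  0.0626  0.0216  0.0286  0.0213] 3.1
[[-1.1, 1.0], [-1.0, -0.9], [0.8, 1.2], [0.6, 0.7], [0.3, -0.3], [0.3, -0.9], [-0.7, -3.1], [-0.6, 0.3], [1.2, 0.3]]
t 0 [ 5.635000e-01 -1.458000e-01  3.493600e+00  1.098461e+02  2.000000e-02
  2.830000e-02  2.240000e-02] 0.9
```

```bash
cat > go.py <<'E'
from h import *
from plant import r
import sys
CH=np.array([.5643,-.145]);YAW=3.491;OFF=np.array([.005,0,-.0187])
def goal(x,z,th):
    A=Ro.from_euler('z',YAW)*Ro.from_euler('x',np.pi)*Ro.from_euler('y',np.deg2rad(th))
    C=Ro.from_euler('z',YAW).apply([x,0,z])+[*CH,0];return C-A.apply(OFF),A
def where(s,v=1):
    A=Ro.from_euler('xyz',s['eef_rot']);C=s['position']+A.apply(OFF)-[*CH,0]
    y=A.as_matrix()[:,0];return Ro.from_euler('z',-YAW).apply(C).round(4),np.rad2deg(np.arcsin(y[2])).round(2)
if __name__=='__main__':
    s=r.sense();A0=Ro.from_euler('xyz',s['eef_rot']);p0=s['position']
    print('cell now',where(s),'F',Ro.from_euler('z',-YAW).apply(s['force']).round(1))
    for a in sys.argv[1:]:
        x,z,th=map(float,a.split(','));p,A=goal(x/1e3,z/1e3,th)
        print(a,(A0.inv().apply(p-p0)/.15).round(3),((A0.inv()*A).as_rotvec()/2/np.pi).round(4))
E
python3 - <<'E'
from h import *
s,p=pickle.load(open('wD.pkl','rb'));T=wT(s,p)
A=Ro.from_euler('xyz',s['eef_rot'])
print('nub pred',wproj(s,p,s['position']+A.apply([[.040,0,-.0187],[.0375,0,-.0187-.016],[.0375,0.016,-.0187],[.0375,-.016,-.0187]])))
cv2.imwrite('pics/nub.png',cv2.resize(p['color'][180:330,230:410],None,fx=3,fy=3,interpolation=3)[:,:,::-1])
E
python3 go.py -22,105,0 -22,105,22 -24,66,22
```

```text
nub pred [[319.62143478 200.22112852]
 [319.86193287 220.02756982]
 [356.81149153 205.76683216]
 [282.33228133 205.69859625]]
cell now (array([-0.0719, -0.0799,  0.17  ]), np.float64(0.03)) F [ 1.  -0.4 -1.5]
-22,105,0 [ 0.335 -0.532  0.433] [ 0.0002 -0.0001  0.0008]
-22,105,22 [ 0.384 -0.532  0.436] [0.     0.061  0.0008]
-24,66,22 [ 0.371 -0.532  0.696] [0.     0.061  0.0008]
```

View pics/nub.png

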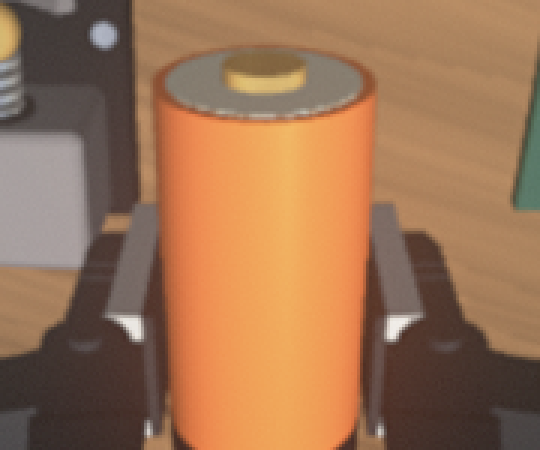

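The held cell's nub face is at (265,62) and its upper rim at (265,120) in the crop, both within about 1 px of the prediction, so the cell sits in the hand as assumed. Next I move over the charger with the nub raised 22°.

Request:
servo_tool(
  motion=[
    [0.13,-0.18,0.1,0,0.015,0.001,0.2],
    [0.26,-0.36,0.2,0,0.03,0.001,0.2],
    [0.384,-0.532,0.3,0,0.045,0.001,0.2],
    [0.384,-0.532,0.436,0,0.061,0.001,0.2],
    [0.384,-0.532,0.436,0,0.061,0.001,0.2],
    [0.384,-0.532,0.436,0,0.061,0.001,0.2],
    [0.384,-0.532,0.436,0,0.061,0.001,0.2],
    [0.384,-0.532,0.436,0,0.061,0.001,0.2],
  ],
)

```text
time_s: 6.45
position: [0.5833, -0.1402, 0.0885]
eef_rot: [-3.139, -0.38, -2.797]
force: [0.7, -0.6, -0.9]
grip_width: 0.0298
finger_force: 59.8
```

```bash
python3 go.py -24,66,22 -34,60,22 -43,54,22
```

```text
cell now (array([-0.0218,  0.002 ,  0.1077]), np.float64(21.75)) F [-0.4  0.8 -0.9]
-24,66,22 [-0.116  0.014  0.253] [-0.0002  0.0007 -0.0007]
-34,60,22 [-0.193  0.015  0.265] [-0.0002  0.0007 -0.0007]
-43,54,22 [-0.263  0.015  0.28 ] [-0.0002  0.0007 -0.0007]
```

Request:
servo_tool(
  motion=[
    [-0.04,0.013,0.09,0,0,0,0.2],
    [-0.08,0.013,0.17,0,0,0,0.2],
    [-0.116,0.013,0.253,0,0,0,0.2],
    [-0.116,0.013,0.253,0,0,0,0.2],
    [-0.116,0.013,0.253,0,0,0,0.2],
    [-0.116,0.013,0.253,0,0,0,0.2],
  ],
)

```text
time_s: 7.05
position: [0.5842, -0.1379, 0.0448]
eef_rot: [-3.14, -0.383, -2.797]
force: [-0.2, -0.3, -1.3]
grip_width: 0.0303
finger_force: 59.8
```

```bash
python3 - <<'E'
from h import *
from plant import vision
p=vision.snapshot('scene')
cv2.imwrite('pics/s1.png',cv2.resize(p['color'][100:260,190:400],None,fx=3.6,fy=3.6,interpolation=3)[:,:,::-1])
E
python3 go.py -34,60,22 -43,54,22
```

```text
cell now (array([-0.0236,  0.0001,  0.0642]), np.float64(21.93)) F [-0.1  0.5 -1.4]
-34,60,22 [-0.074  0.001  0.   ] [ 0.      0.0002 -0.0007]
-43,54,22 [-0.145  0.002  0.015] [ 0.      0.0002 -0.0007]
```

View pics/s1.png

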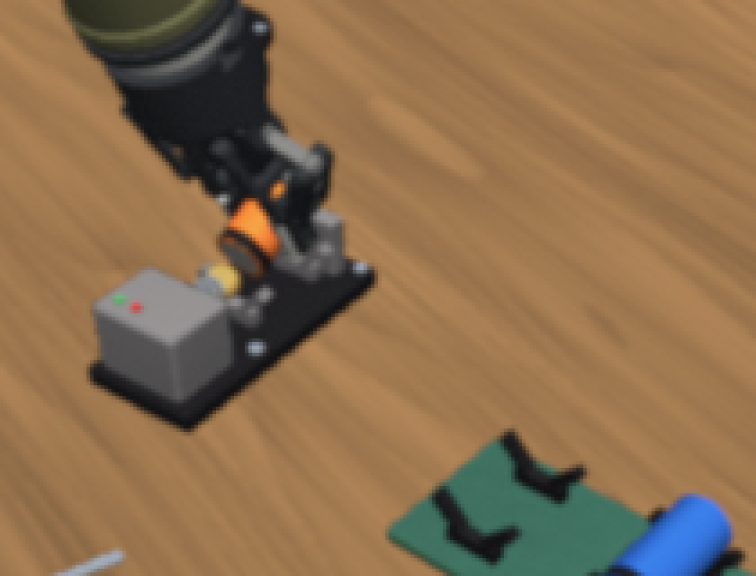

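The cell is tilted in front of the dome, with its flat face near (243,255) and the dome at (222,278). That is my last picture. Now I press in.

Request:
servo_tool(
  motion=[
    [-0.025,0.001,0,0,0,0,0.2],
    [-0.05,0.001,0,0,0,0,0.2],
    [-0.074,0.001,0.002,0,0,0,0.2],
    [-0.095,0.001,0.006,0,0,0,0.2],
    [-0.12,0.001,0.01,0,0,0,0.2],
    [-0.145,0.002,0.015,0,0,0,0.2],
    [-0.145,0.002,0.015,0,0,0,0.2],
    [-0.145,0.002,0.015,0,0,0,0.2],
  ],
)

```text
time_s: 7.9
position: [0.6006, -0.1321, 0.0346]
eef_rot: [-3.14, -0.387, -2.798]
force: [-6.0, -3.0, 4.6]
grip_width: 0.0306
finger_force: 60.2
```

```bash
python3 go.py -43,54,22 -42.5,51.5,17 -41,48.5,11 -39.5,45.5,5 -38.5,43,0
```

```text
cell now (array([-0.041 ,  0.0002,  0.0538]), np.float64(22.19)) F [6.7 0.8 4.6]
-43,54,22 [-0.013  0.002 -0.006] [ 0.     -0.0005 -0.0008]
-42.5,51.5,17 [-0.027  0.002  0.007] [ 0.     -0.0144 -0.0008]
-41,48.5,11 [-0.037  0.002  0.024] [-0.     -0.0311 -0.0008]
-39.5,45.5,5 [-0.047  0.002  0.04 ] [-0.0001 -0.0478 -0.0008]
-38.5,43,0 [-0.057  0.002  0.051] [-0.0001 -0.0616 -0.0008]
```

Request:
servo_tool(
  motion=[
    [-0.013,0.002,0,0,-0.007,0,0.2],
    [-0.027,0.002,0.007,0,-0.0144,0,0.2],
    [-0.032,0.002,0.016,0,-0.023,0,0.2],
    [-0.037,0.002,0.024,0,-0.0311,0,0.2],
    [-0.037,0.002,0.024,0,-0.0311,0,0.2],
    [-0.037,0.002,0.024,0,-0.0311,0,0.2],
  ],
)

```text
time_s: 8.5
position: [0.6034, -0.1314, 0.0289]
eef_rot: [-3.14, -0.192, -2.798]
force: [-6.3, -4.2, 1.6]
grip_width: 0.0303
finger_force: 60.1
```

```bash
python3 go.py -39.5,45.5,5 -38.5,43,0
```

```text
cell now (array([-0.0401,  0.0005,  0.0482]), np.float64(11.01)) F [7.4 1.8 1.6]
-39.5,45.5,5 [-0.013  0.004  0.014] [-0.0002 -0.0167 -0.0009]
-38.5,43,0 [-0.02   0.004  0.027] [-0.0002 -0.0306 -0.0009]
```

Request:
servo_tool(
  motion=[
    [-0.007,0.003,0.007,0,-0.008,0,0.2],
    [-0.013,0.003,0.014,0,-0.0167,0,0.2],
    [-0.017,0.003,0.02,0,-0.024,0,0.2],
    [-0.02,0.003,0.027,0,-0.0306,0,0.2],
    [-0.02,0.003,0.027,0,-0.0306,0,0.2],
    [-0.02,0.003,0.027,0,-0.0306,0,0.2],
  ],
)

```text
time_s: 9.1
position: [0.6054, -0.1304, 0.0239]
eef_rot: [-3.14, 0.0, -2.798]
force: [-5.1, -4.6, -0.1]
grip_width: 0.0302
finger_force: 60.3
```

```bash
python3 go.py -38.5,42,0 -35,42,0
```

```text
cell now (array([-0.0386,  0.0002,  0.0426]), np.float64(-0.01)) F [ 6.4  2.6 -0.1]
-38.5,42,0 [0.001 0.002 0.004] [-0.0003  0.     -0.001 ]
-35,42,0 [0.024 0.002 0.004] [-0.0003  0.     -0.001 ]
```

Request:
servo_tool(
  motion=[
    [0,-0.003,0.005,0,0,0,0.2],
    [0,-0.003,0.01,0,0,0,0.2],
    [0,-0.003,0.01,0,0,0,0.2],
    [0,-0.003,0.01,0,0,0,0.2],
  ],
)

```text
time_s: 9.5
position: [0.6059, -0.1302, 0.0233]
eef_rot: [-3.14, 0.0, -2.797]
force: [-8.1, -3.6, 8.8]
grip_width: 0.0302
finger_force: 61.3
```

```bash
python3 go.py -35,42,0
```

```text
cell now (array([-0.0391,  0.0003,  0.042 ]), np.float64(-0.02)) F [8.8 0.6 8.8]
-35,42,0 [ 0.027  0.002 -0.   ] [-0.0003  0.0001 -0.0008]
```

Request:
servo_tool(
  motion=[
    [0.005,0,-0.003,0,0,0,0.2],
    [0.01,0,-0.003,0,0,0,0.2],
    [0.015,0,-0.003,0,0,0,0.2],
    [0.02,0,-0.003,0,0,0,0.2],
    [0.02,0,-0.003,0,0,0,0.2],
  ],
)

```text
time_s: 10.0
position: [0.605, -0.1305, 0.0234]
eef_rot: [-3.139, 0.004, -2.797]
force: [-1.7, -4.9, 1.0]
grip_width: 0.0302
finger_force: 60.4
```

```bash
python3 go.py -35,42,0
```

```text
cell now (array([-0.0381,  0.0003,  0.0421]), np.float64(-0.25)) F [3.3 4.  1. ]
-35,42,0 [0.021 0.002 0.001] [-0.0003  0.0007 -0.0007]
```

Request:
servo_tool(
  motion=[
    [0.005,-0.002,0,0,0,0,0.2],
    [0.01,-0.002,0,0,0,0,0.2],
    [0.01,-0.002,0,0,0,0,0.2],
    [0.01,-0.002,0,0,0,0,0.2],
  ],
)

```text
time_s: 10.4
position: [0.6036, -0.131, 0.0234]
eef_rot: [-3.14, 0.004, -2.797]
force: [-1.9, -5.9, -0.2]
grip_width: 0.0302
finger_force: 60.3
```

```bash
python3 go.py -35,42,0
```

```text
cell now (array([-0.0367,  0.0002,  0.0421]), np.float64(-0.25)) F [ 3.8  4.9 -0.2]
-35,42,0 [0.012 0.002 0.001] [-0.0003  0.0007 -0.0007]
```

Request:
servo_tool(
  motion=[
    [0.005,-0.004,0,0,0,0,0.2],
    [0.01,-0.008,0,0,0,0,0.2],
    [0.01,-0.008,0,0,0,0,0.2],
    [0.01,-0.008,0,0,0,0,0.2],
  ],
)

```text
time_s: 10.8
position: [0.6024, -0.1315, 0.0234]
eef_rot: [-3.141, 0.004, -2.796]
force: [-2.8, -0.6, -0.2]
grip_width: 0.0304
finger_force: 60.3
```

```bash
python3 go.py -35,42,0
```

```text
cell now (array([-0.0354,  0.0003,  0.0421]), np.float64(-0.25)) F [ 2.8 -0.4 -0.2]
-35,42,0 [0.003 0.002 0.001] [-0.0001  0.0007 -0.0006]
```

Request:
servo_tool(
  motion=[
    [0.005,0,0,0,0,0,0.2],
    [0.01,0,0,0,0,0,0.2],
    [0.01,0,0,0,0,0,0.2],
  ],
)

```text
time_s: 11.1
position: [0.6021, -0.1316, 0.0235]
eef_rot: [-3.141, 0.006, -2.795]
force: [2.7, 0.6, -3.8]
grip_width: 0.0305
finger_force: 60.0
```

```bash
python3 go.py -35,42,0
```

```text
cell now (array([-0.0349,  0.0003,  0.0421]), np.float64(-0.36)) F [-2.7  0.3 -3.8]
-35,42,0 [0.    0.002 0.001] [-0.0001  0.001  -0.0005]
```

The nub meets the fixed contact at x −35. Releasing.

Request:
servo_tool(
  motion=[
    [0,0,0,0,0,0,0.2],
    [0,0,0,0,0,0,0.2],
    [0,0,0,0,0,0,0.45],
    [0,0,0,0,0,0,0.8],
    [0,0,0,0,0,0,0.8],
    [0,0,0,0,0,0,0.8],
    [0,0,0,0,0,0,0.8],
    [0,0,0,0,0,0,0.8],
  ],
  newtons=20,
)

```text
time_s: 11.9
position: [0.601, -0.1327, 0.0235]
eef_rot: [-3.14, 0.004, -2.796]
force: [-0.1, 0.7, 0.3]
grip_width: 0.0684
finger_force: 0.0
```

Request:
servo_tool(
  motion=[
    [0,0,-0.05,0,0,0,0.8],
    [0,0,-0.15,0,0,0,0.8],
    [0,0,-0.3,0,0,0,0.8],
    [0,0,-0.5,0,0,0,0.8],
    [0,0,-0.75,0,0,0,0.8],
    [0,0,-0.9,0,0,0,0.8],
    [0,0,-0.9,0,0,0,0.8],
    [0,0,-0.9,0,0,0,0.8],
  ],
)

```text
time_s: 12.7
position: [0.6005, -0.1327, 0.1591]
eef_rot: [-3.14, 0.005, -2.796]
force: [-0.1, -0.3, 0.2]
grip_width: 0.0687
finger_force: 0.0
```

```bash
python3 - <<'E'
from h import *
from plant import r,vision
s=r.sense();print(s['time_s'],s['position'],s['force'],s['grip_width'])
CH=[.5643,-.145,0];a=Ro.from_euler('z',3.491)
for n in('wrist','top','scene'):
    if n=='wrist': s=r.sense()
    p=vision.snapshot(n);h=cv2.cvtColor(p['color'],cv2.COLOR_RGB2HSV)
    pr=lambda X:wproj(s,p,X) if n=='wrist' else proj(p,X)
    home=lambda q:pr(a.apply(np.array(q)+[-.035,0,.042])+CH)
    m=cv2.inRange(h,(6,170,90),(17,255,255));m=cv2.morphologyEx(m,cv2.MORPH_CLOSE,np.ones((5,5)))
    k,l,st,ce=cv2.connectedComponentsWithStats(m);c=home([0,0,0])[0]
    i=min((i for i in range(1,k) if st[i,4]>15),key=lambda i:np.hypot(*(ce[i]-c)),default=0)
    # orange silhouette expected: cylinder surface from band to nub end
    th=np.linspace(0,2*np.pi,24);Q=[(x,.016*np.cos(t),.016*np.sin(t)) for x in(-.029,.0325) for t in th]
    q=home(Q);print(n,'seen bbox',st[i],ce[i].round(1),'expected x%.1f-%.1f y%.1f-%.1f'%(*[f for f in(q[:,0].min(),q[:,0].max(),q[:,1].min(),q[:,1].max())],))
    pickle.dump((s,p),open(f'e_{n}.pkl','wb'))
E
```

```text
12.7 [ 0.60054518 -0.13272432  0.15908515] [-0.08041946 -0.30568437  0.1563311 ] 0.06868713990581468
wrist seen bbox [302 156   8  68 308] [305.1 187.9] expected x300.9-338.5 y149.8-227.1
top seen bbox [402 185  23  24 306] [412.9 198.5] expected x391.7-424.5 y166.0-208.5
scene seen bbox [252 157  27  25 353] [265.5 167.5] expected x247.5-278.6 y155.7-183.4
```

```bash
python3 - <<'E'
from h import *
s,p=pickle.load(open('e_wrist.pkl','rb'));I=p['color'].astype(int)
CH=[.5643,-.145,0];a=Ro.from_euler('z',3.491)
def pj(q):return wproj(s,p,a.apply(np.array(q))+CH)
for nm,q in dict(nub=[[0,0,.042]],nubtoprim=[[-.0025,0,.058]],nubL=[[-.0025,.016,.042]],nubR=[[-.0025,-.016,.042]],flattop=[[-.07,0,.058]],wallfront=[[0,.0215,.05],[0,-.0215,.05]]).items():print(nm,pj(q).round(1).tolist())
for v in(155,170,185,200,215):print(v,[ (u,*I[v,u]) for u in range(290,352,4)])
print('col',[(v,*I[v,319]) for v in range(120,262,3)])
E
```

```text
nub [[319.7, 150.1]]
nubtoprim [[319.8, 156.5]]
nubL [[300.9, 153.1]]
nubR [[338.5, 153.0]]
flattop [[319.9, 233.5]]
wallfront [[293.7, 151.9], [345.8, 151.8]]
155 [(290, np.int64(114), np.int64(103), np.int64(101)), (294, np.int64(133), np.int64(123), np.int64(121)), (298, np.int64(143), np.int64(134), np.int64(133)), (302, np.int64(163), np.int64(93), np.int64(59)), (306, np.int64(165), np.int64(119), np.int64(92)), (310, np.int64(152), np.int64(121), np.int64(102)), (314, np.int64(145), np.int64(125), np.int64(106)), (318, np.int64(153), np.int64(132), np.int64(108)), (322, np.int64(148), np.int64(129), np.int64(108)), (326, np.int64(163), np.int64(147), np.int64(133)), (330, np.int64(164), np.int64(116), np.int64(86)), (334, np.int64(195), np.int64(110), np.int64(69)), (338, np.int64(136), np.int64(109), np.int64(100)), (342, np.int64(123), np.int64(110), np.int64(108)), (346, np.int64(145), np.int64(135), np.int64(133)), (350, np.int64(81), np.int64(65), np.int64(59))]
170 [(290, np.int64(80), np.int64(62), np.int64(56)), (294, np.int64(79), np.int64(62), np.int64(54)), (298, np
[... 4877 characters left out ...]
64(237), np.int64(166), np.int64(92)), (225, np.int64(195), np.int64(127), np.int64(76)), (228, np.int64(79), np.int64(62), np.int64(59)), (231, np.int64(75), np.int64(60), np.int64(55)), (234, np.int64(178), np.int64(142), np.int64(89)), (237, np.int64(206), np.int64(176), np.int64(112)), (240, np.int64(207), np.int64(177), np.int64(114)), (243, np.int64(206), np.int64(177), np.int64(112)), (246, np.int64(159), np.int64(137), np.int64(100)), (249, np.int64(144), np.int64(146), np.int64(157)), (252, np.int64(139), np.int64(137), np.int64(142)), (255, np.int64(80), np.int64(73), np.int64(74)), (258, np.int64(89), np.int64(78), np.int64(76)), (261, np.int64(145), np.int64(137), np.int64(135))]
```

The released cell matches the home position: nub rim at row 156, flat edge at row 233, sides at columns 301–337, touching the brass dome. Handing in.

```bash
python3 -c "
from plant import r
print(r.finish_job())"
```

```text
the job is handed in; nothing more can be done
None
```

The orange cell is in the charger, pressed flat end first and then tipped down level and home; it is released with the arm clear, the blue cell was left in the rack, and the job was handed in at about 13 s (the judge's verdict was not shown).

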